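Load and start the reflow oven

ROBOT

A 7-joint arm with a two-finger parallel gripper is mounted at the origin on the work surface. World frame = base frame: x ahead of the robot, y to its left, z up, the work surface at z = 0. Lengths are in m, angles in degrees, forces in N, time in s.
With the tool pointing down it reaches from about 0.4 to 0.85 m from the base axis. Payload 4.5 kg.
Tool frame: the origin (TCP) lies at the very end of the fingers, on their centre line; the grasp point (between the pads) lies 19 mm behind it; z points along the fingers, y is the line along which they close (so a half turn about z gives the same grasp; the last joint's range is limited). The gripper opens to 85 mm and grips with 20 to 120 N. Pads are 22 mm wide; open, the fingers measure 114 mm over their backs; the gripper's body (76 mm by 85 mm) begins 54 mm behind the grasp point. The pads swing forward as they close: fully open they stand 13 mm farther back than shut.
Start: joints at [-66.876, 39.483, -11.15, 89.685, 9.013, 51.709, -12.324], TCP at [0.226, 0.583, 0.231] pointing down, gripper open.
Joint ranges: [-172.22, 172.22], [-26.19, 119.32], [-84.43, 86.54], [7.71, 146.69], [-57.33, 237.33], [2.42, 119.75], [-152.13, 152.13]. Speed limits (degrees/s): [147.25, 147.25, 180, 180, 180, 180, 180].

INTERFACE

Orientations are given as [roll, pitch, yaw] about the fixed x, y, z axes, in that order (R = Rz(yaw) Ry(pitch) Rx(roll)).
In Python, from bench import monitor, camera, calibration, close_job gives the robot as it stands.
- The arm moves only by the tool carry_out, never from a script. Its argument "targets" is a list of rows, each a list of 6 numbers: the shift along the tool's x, y, z in m, then the turn, a rotation vector about the tool's x, y, z in degrees. In form: [[x, y, z, rx, ry, rz], ...]. A call has 1 to 5 rows; each row shifts and turns the commanded pose from where the row before left it, along the tool's axes as they then stand; what a row does not reach is not made up. A row lasts 1/8 s, in which the tool goes at most 62.5 mm and 10.7 degrees, less where a joint would pass 70% of its speed; a pose out of reach is approached as far as the arm can. A call with a gripper value outside its range is refused whole. "jaw" is the finger opening in m, from 0 to 0.0854, set as the call begins (left out, the last holds). The fingers move at their own pace and stop on an object; "squeeze" is the grip in N (left out, the last holds). Time passes only in rows, so rows that do not move let the fingers close. It gives the time, the measured TCP pose, the force, the opening and the grip force at its end, in the units of the state.
- monitor.get_obs(): the state, without advancing time (a new reading comes with each control period).
- camera(name): name is "side" or "top"; returns (picture, depth): 480x640x3 uint8, blue, green, red; 480x640 float32, m along the optical axis (not along the pixel's ray), 0 where there is no reading.
- calibration(name): a dict with "camera_matrix" (3x3 intrinsics, pixels), "dist" ([k1, k2, p1, p2, k3] as OpenCV has them; the pictures are not rectified), "origin" and "attitude" of the camera in the world. Camera axes: x right, y down, z forward; pixel columns grow to the right and rows downward; lengths in m; the calibration is good to about 2 mm. A picture is of the moment at which its call begins. calibration takes no time and is no camera call.
- close_job(): hands the job in; it is judged then, once.
The state is a dict: "clock": time; "joint_pos": joint angles; "qd": joint speeds; "joint_efforts": joint torques, N m; "eef_pos": TCP position; "tcp_rot": TCP orientation; "wrist_force": force on the tool from outside, world axes, zero at the start; "torque": the same for the moment, N m; "finger_gap": finger opening in m; "gripper_force": force on a finger pad.
Only numpy, scipy, OpenCV 4.12 (cv2) and the standard library are available. Lean on these libraries where they do the work, as an engineer would, in place of code of your own. Each camera call takes 0.05 s, during which the arm holds its last target. There are 200 camera calls.

TASK

The boards are already laid out on the tray of the benchtop reflow oven: push its open drawer fully shut with your fingertips, without touching the boards and gently enough that they stay put on the tray, then press the green start key on the sloping control panel right down and let it come back up. Never press start while the drawer is open, do not press the red stop key, and do not pull the drawer further out. Nothing is to be picked up, and everything else on the bench stays where it is.

Things in the scene. Friction and masses are not known exactly. Their poses are not given: they have to be found in the camera images.
- oven: The benchtop reflow oven, a light grey metal box fixed to the bench: 300 mm wide, 280 mm deep, 161 mm high. Origin on the bench at the middle of the foot of its front face; x points level into the oven (the way the drawer is pushed), y to the left as seen from the front, z up. The front face is upright up to 105 mm; above that the control panel slopes back at 35 degrees from level, over 80 mm of depth, to the flat roof at 161 mm
- drawer (a joint): How far the oven's drawer stands out, in m: 0 fully shut (its front panel lies against the oven's front face), 0.17 all the way out; starts between 0.06 and 0.10. It slides along the oven's x with about 2.5 N of friction plus light damping, stays where it is left, does not spring back, and stops hard at 0
- drawer_front (a point): Point on the outer face of the drawer's white front panel, on its middle line, 85 mm above the bench; moves with the drawer. The upright panel is 210 mm wide, 12 mm thick and reaches from 18 to 98 mm above the bench. A black bar handle, 120 mm long along the oven's y, stands about 35 mm out from the panel at 45 mm above the bench, so the panel above about 55 mm is bare
- start_key_top (a point): Middle of the top of the green round start key (26 mm across, in a black surround) on the sloping control panel, 30 mm right of its middle. The point's z axis is the outward normal of the panel: leaning 35 degrees from vertical towards the front of the oven. The key is pressed against it
- start_key (a joint): How far the start key is pressed, in m: 0 up, 0.005 fully down (about 4 N at the bottom); it springs back up
- stop_key_top (a point): Middle of the top of the red round stop key, same make as the start key, 75 mm to its right on the panel; not to be pressed
- stop_key (a joint): How far the stop key is pressed, in m: 0 up, 0.005 fully down
- tray_mid (a point): Middle of the drawer's wire-mesh tray, on the surface of the mesh, 33 mm above the bench; moves with the drawer, axes like the oven's. The tray is 235 mm deep, 196 mm wide inside, with 21 mm high sides
- board_a: The green circuit board, 90 x 70 x 3 mm with three upright capacitors, 16 mm high in all, lying loose on the left of the tray, partly under the control panel; origin under its middle, on the mesh; z axis up
- board_b: The blue circuit board, 80 x 60 x 3 mm with a finned heat sink, 19 mm high in all, lying loose on the right of the tray, partly under the control panel; origin under its middle, on the mesh; z axis up
- flux_jar: Amber glass jar with a white cap, 48 mm across, 55 mm high, standing on the bench to the left of the open drawer; origin under its middle. Leave alone
- solder_spool: Black solder spool, 54 mm across, 45 mm high, standing on the bench to the right of the open drawer; origin under its middle. Leave alone
- screwdriver: Yellow-handled screwdriver, 160 mm long, lying on the blue work mat at the right; leave alone
- tweezers: Steel tweezers, 135 mm long, lying on the blue work mat at the right; leave alone
- phone: Black phone, 145 x 70 x 9 mm, lying on the blue work mat at the right; leave alone
- multimeter: Green multimeter, 165 x 85 x 44 mm, lying on the bench at the left; leave alone
- tip_cleaner: Black tin of brass wool, 68 mm across, 42 mm high, standing on the bench at the left; leave alone
Things that resemble listed ones, but are neither listed nor needed, are in the scene too. Of the things like the board_b, leave any that is yellow; of the rest the larger one is meant. Several things have the shape of the board_a; the one meant has the colours described above.

How it is judged:
By the outcome, as a careful person would: the job done as asked, in the order asked, and still so for the second after the job is handed in, with the robot touching nothing.
It also fails if it takes over 43 s, if anything falls off the work surface, if the arm or the gripper's body presses on something with over 40 N, if the wrist force passes 120 N, or if a joint passes its speed limit or range.

## Working session

There is one attempt and no reset: what is moved stays moved. The work goes in short steps, Python scripts to look and compute and a tool call to move; the robot and the scene stay as the last step left them, time stands still between calls to the robot, and variables do not carry over. Pictures are saved under pics/ and viewed, at most 10 in all, crops included, and the job is handed in when it is done.

Besides the shell and the picture viewer there is one more tool, called after "Request:" as name([rows], argument=value, ...), one row to a line, values as JSON. carry_out: Moves the arm, as the interface text tells. Its arguments: {"type":"object","properties":{"targets":{"type":"array","items":{"type":"array","items":{"type":"number"}}},"jaw":{"type":"number"},"squeeze":{"type":"number"}},"required":["targets"]}

```bash
mkdir -p pics; ls
python3 - <<'E'
from bench import monitor,camera,calibration
import cv2,numpy as np
print(monitor.get_obs())
for n in("side","top"):
    p,d=camera(n); cv2.imwrite(f"pics/{n}0.png",p); np.save(f"pics/{n}0.npy",d); print(n,calibration(n))
E
```

```text
pics
{'clock': 0.0, 'joint_pos': array([-66.87550806,  39.53593115, -11.14595925,  89.74723355,
         9.01009984,  51.71037759, -12.32253854]), 'qd': array([-0.04198646, -0.08746142, -0.05997611,  0.00633376, -0.06634658,
       -0.0362816 ,  0.11493489]), 'joint_efforts': array([-1.42393828e-04, -5.39613104e+01, -1.26668718e+00, -1.58545196e+01,
        9.05955822e-03,  9.45814390e-03, -1.71846887e-05]), 'eef_pos': array([0.2256738 , 0.58210053, 0.23044365]), 'tcp_rot': array([-1.79888279e+02,  5.40642620e-03,  1.58818322e+02]), 'wrist_force': array([ 0.93514151,  0.05677425, -0.31672467]), 'torque': array([ 0.02355688, -0.04165579, -0.03030549]), 'gripper_force': 0.0, 'finger_gap': 0.08577658710440637}
side {'camera_matrix': array([[605.49238293,   0.        , 329.37917102],
       [  0.        , 605.49238293, 239.03647798],
       [  0.        ,   0.        ,   1.        ]]), 'dist': array([0.00054061, 0.        , 0.        , 0.        , 0.        ]), 'origin': array([-0.38321428, -1.23396478,  0.94189389]), 'attitude': array([-118.34458116,    0.71855677,  -38.29422375])}
top {'camera_matrix': array([[454.8176854 ,   0.        , 327.20151778],
       [  0.        , 454.8176854 , 245.79444422],
       [  0.        ,   0.        ,   1.        ]]), 'dist': array([-0.01542555,  0.        ,  0.        ,  0.        ,  0.        ]), 'origin': array([ 0.50625331, -0.0734829 ,  1.27254171]), 'attitude': array([-178.78888212,    0.25205816,  -89.79838609])}
```

View pics/side0.png

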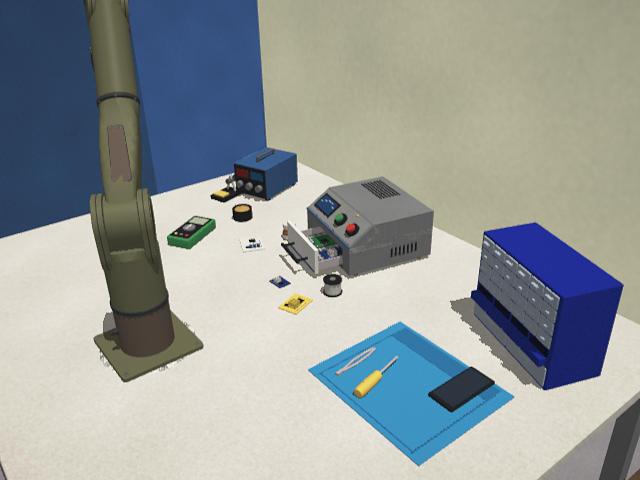

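View pics/top0.png

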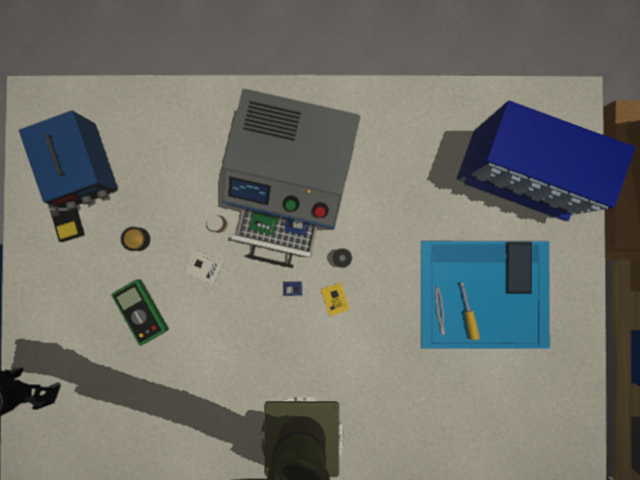

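The top view shows the oven, with the green key at about (291,204), the red key at (320,211), and the drawer front running from (229,239) to (312,256). The boards on the tray, green at (263,222) and blue at (297,227), are the ones meant. The white board (203,266), small blue board (292,289) and yellow board (334,298) on the bench are decoys, and I don't need to touch any board.

```bash
cat > h.py <<'E'
from bench import monitor,camera,calibration
import cv2,numpy as np
from scipy.spatial.transform import Rotation as R
def rays(n,uv):
    c=calibration(n); q=cv2.undistortPoints(np.float64(uv).reshape(-1,1,2),c["camera_matrix"],c["dist"]).reshape(-1,2)
    return c["origin"],R.from_euler("xyz",c["attitude"],degrees=True).as_matrix(),np.c_[q,np.ones(len(q))]
def pts(n,uv,d):  # via depth
    o,A,q=rays(n,uv); uv=np.int32(np.round(uv)).reshape(-1,2)
    return o+(q*d[uv[:,1],uv[:,0]][:,None])@A.T
def onz(n,uv,z):
    o,A,q=rays(n,uv); w=q@A.T; return o+w*((z-o[2])/w[:,2:])
def blobs(p,lo,hi,box,amin=15):
    m=cv2.inRange(cv2.cvtColor(p,cv2.COLOR_BGR2HSV),lo,hi); k=np.zeros_like(m); x0,y0,x1,y1=box; k[y0:y1,x0:x1]=m[y0:y1,x0:x1]
    n,_,s,c=cv2.connectedComponentsWithStats(k); return [(s[i,4],c[i]) for i in range(1,n) if s[i,4]>=amin],k
E
python3 - <<'E'
from h import *
for n,box in(("top",(215,180,345,275)),("side",(275,180,440,300))):
    p=cv2.imread(f"pics/{n}0.png"); d=np.load(f"pics/{n}0.npy")
    for nm,lo,hi in(("green",(50,120,40),(85,255,255)),("red",(0,150,80),(8,255,255)),("red2",(172,150,80),(180,255,255))):
        b,_=blobs(p,lo,hi,box)
        for a,c in b: print(n,nm,a,c.round(1),pts(n,c,d).round(4))
    x0,y0,x1,y1=box
    cv2.imwrite(f"pics/{n}1.png",cv2.resize(p[y0:y1,x0:x1],None,fx=5 if n=="top" else 4,fy=5 if n=="top" else 4,interpolation=cv2.INTER_CUBIC))
# panel plane & roof & front fits from side/top depth
n="top";p=cv2.imread("pics/top0.png"); d=np.load("pics/top0.npy")
u,v=np.meshgrid(np.arange(215,365),np.arange(85,270)); P=pts(n,np.c_[u.ravel(),v.ravel()],d)
roof=P[(abs(P[:,2]-.161)<.006)]; r=cv2.minAreaRect(np.float32(roof[:,:2]*1000)); print("roof",r,cv2.boxPoints(r).round(0).tolist())
rim=P[(abs(P[:,2]-.098)<.006)&(P[:,0]<.66)]; 
if len(rim): r=cv2.minAreaRect(np.float32(rim[:,:2]*1000)); print("rim",len(rim),r,cv2.boxPoints(r).round(0).tolist())
E
```

```text
top green 90 [290.1 204.8] [[0.6311 0.0239 0.1494]]
top green 273 [262.2 222.5] [[0.5954 0.1097 0.0334]]
top red 86 [319.6 211.6] [[ 0.6148 -0.0493  0.1475]]
side green 45 [338.6 217.3] [[0.627  0.0173 0.1473]]
side green 132 [321.6 240.7] [[0.6237 0.0988 0.0355]]
side red 56 [350.4 227.5] [[ 0.6119 -0.0547  0.1469]]
roof ((767.5261840820312, 24.104248046875), (300.65838623046875, 251.4398956298828), 77.19664001464844) [[612.0, -95.0], [857.0, -150.0], [923.0, 143.0], [678.0, 199.0]]
rim 391 ((571.417724609375, 69.08822631835938), (270.7633972167969, 91.71654510498047), 77.23284912109375) [[497.0, -53.0], [586.0, -73.0], [646.0, 191.0], [557.0, 211.0]]
```

View pics/top1.png

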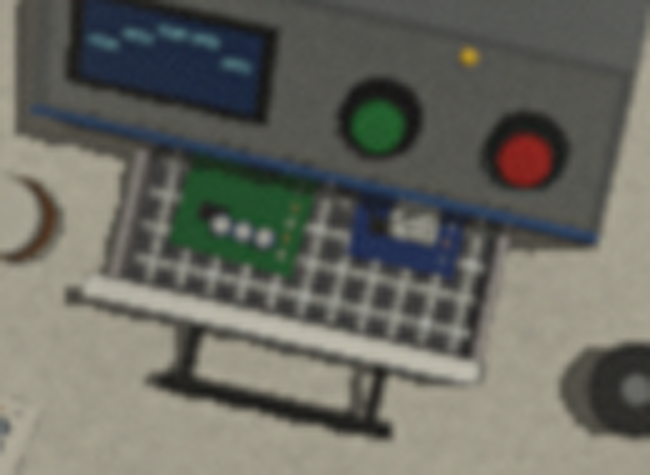

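View pics/side1.png

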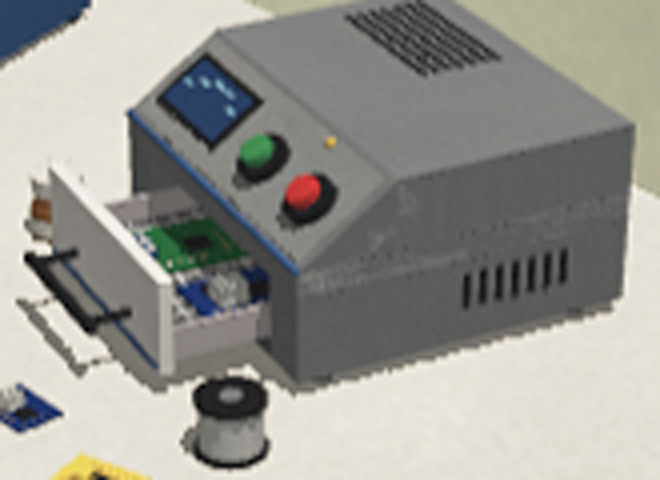

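```bash
cat >> h.py <<'E'
def tri(n1,u1,n2,u2):
    A=[];b=[]
    for n,u in((n1,u1),(n2,u2)):
        o,M,q=rays(n,[u]); w=M@q[0]; w/=np.linalg.norm(w); K=np.eye(3)-np.outer(w,w); A.append(K); b.append(K@o)
    return np.linalg.lstsq(np.vstack(A),np.hstack(b),rcond=None)[0]
E
python3 - <<'E'
from h import *
G=tri("top",(290.1,204.8),"side",(338.6,217.3)); S=tri("top",(319.6,211.6),"side",(350.4,227.5))
print("keys",G,S, np.degrees(np.arctan2(*(G-S)[[0,1]])))
p=cv2.imread("pics/top0.png"); d=np.load("pics/top0.npy")
b,k=blobs(p,(0,0,150),(180,60,255),(226,234,316,260),1)
# white rim: pixels with depth-z near .098
v,u=np.nonzero(k); P=pts("top",np.c_[u,v],d); s=abs(P[:,2]-.098)<.012
Q=onz("top",np.c_[u,v][s],.098); r=cv2.minAreaRect(np.float32(Q[:,:2]*1000)); print(s.sum(),r,cv2.boxPoints(r).round(0).tolist())
# bare-eye rim outline from the crop: front edge ends, blue lower panel edge ends
print("rim front corners",onz("top",[(231.5,238.5),(310.5,256.5)],.098).round(4))
print("rim back corners",onz("top",[(234,235),(311.5,252.5)],.098).round(4))
print("panel edge",onz("top",[(222,202),(334,228)],.105).round(4))
E
```

```text
keys [0.6320966  0.02417607 0.14301702] [ 0.61554808 -0.0495692   0.14353335] 12.647715131580206
307 ((531.8771362304688, 77.67422485351562), (207.88156127929688, 10.116630554199219), 77.36156463623047) [[504.0, -23.0], [514.0, -25.0], [560.0, 178.0], [550.0, 180.0]]
rim front corners [[ 0.5491  0.1795  0.098 ]
 [ 0.5033 -0.0252  0.098 ]]
rim back corners [[ 0.5582  0.1731  0.098 ]
 [ 0.5136 -0.0277  0.098 ]]
panel edge [[ 0.6429  0.2034  0.105 ]
 [ 0.5767 -0.0856  0.105 ]]
```

Request:
carry_out([
  [-0.039, -0.037, 0, 0, 0, 0],
  [-0.039, -0.037, 0, 0, 0, 0],
  [-0.039, -0.037, 0, 0, 0, 0],
  [-0.039, -0.037, 0, 0, 0, 0],
  [-0.039, -0.037, 0, 0, 0, 0],
], jaw=0, squeeze=20)

```text
clock: 0.72
eef_pos: [0.3414, 0.338, 0.2311]
tcp_rot: [-180.0, 0.0, 158.8]
wrist_force: [1.0, 0.2, 0.3]
finger_gap: -0.0002
gripper_force: 0.0
```

Request:
carry_out([
  [-0.039, -0.037, 0, 0, 0, 0],
  [-0.039, -0.037, 0, 0, 0, 0],
  [-0.039, -0.037, 0, 0, 0, 0],
  [-0.039, -0.037, 0, 0, 0, 0],
  [-0.039, -0.037, 0, 0, 0, 0],
])

```text
clock: 1.35
eef_pos: [0.4563, 0.0952, 0.2312]
tcp_rot: [180.0, -0.0, 158.8]
wrist_force: [1.2, -0.2, -0.7]
finger_gap: -0.0002
gripper_force: 0.0
```

Request:
carry_out([
  [0, 0, 0, 0, 0, -8.4],
  [0, 0, 0, 0, -9, 0],
  [0, 0, 0, 0, -9, 0],
  [0, 0, 0, 0, -9, 0],
  [0, 0, 0, 0, -8, 0],
])

```text
clock: 1.98
eef_pos: [0.4643, 0.0777, 0.2309]
tcp_rot: [-176.7, 22.1, 167.1]
wrist_force: [0.4, -0.6, 0.2]
finger_gap: 0.0
gripper_force: 0.0
```

Request:
carry_out([
  [0, 0, 0, 0, 0, 0],
  [0, 0, 0, 0, 0, 0],
])

```text
clock: 2.22
eef_pos: [0.4648, 0.0774, 0.2308]
tcp_rot: [-176.8, 21.9, 166.9]
wrist_force: [-0.3, 0.5, -0.4]
finger_gap: -0.0
gripper_force: 0.0
```

Run:
```python
from h import *
o=monitor.get_obs(); print(o["joint_pos"].round(1)); print(R.from_euler("xyz",o["tcp_rot"],degrees=True).as_matrix().round(3))
p,d=camera("side"); cv2.imwrite("pics/s2.png",p)
```

```text
[-32.4  25.1   8.3 133.3  63.2  14.1  -9.8]
[[-0.904  0.246  0.351]
 [ 0.21   0.968 -0.139]
 [-0.374 -0.052 -0.926]]
```

View pics/s2.png

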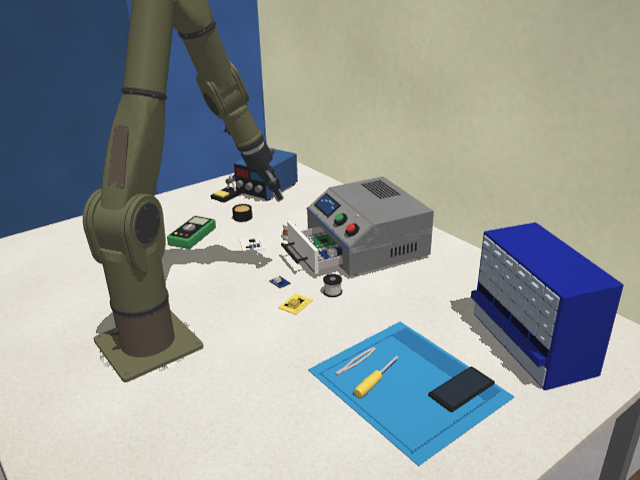

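The arm is in free air in front of the drawer, with the drawer panel around (290-325, 220-275). The tilt stopped short because joint 5 was rolling through a near-singular wrist, so I'll go on in smaller turns.

Request:
carry_out([
  [0, 0, 0, 0, -3, 0],
  [0, 0, 0, 0, -3, 0],
  [0, 0, 0, 0, -3, 0],
  [0, 0, 0, 0, -3, 0],
  [0, 0, 0, 0, 0, 0],
])

```text
clock: 2.9
eef_pos: [0.4665, 0.0744, 0.2304]
tcp_rot: [-176.0, 32.0, 167.7]
wrist_force: [0.5, 0.8, 0.2]
finger_gap: 0.0001
gripper_force: 0.0
```

```bash
cat > st.py <<'E'
from h import *
o=monitor.get_obs(); print(o["clock"],o["joint_pos"].round(1)); M=R.from_euler("xyz",o["tcp_rot"],degrees=True).as_matrix(); 
O=R.from_euler("z",-12.7,degrees=True).as_matrix()
a=np.radians(35); T=O@np.array([[-np.cos(a),0,np.sin(a)],[0,1,0],[-np.sin(a),0,-np.cos(a)]])
print("rotvec to go",np.degrees(R.from_matrix(M.T@T).as_rotvec()).round(1)); print("oven pos",(O.T@(o["eef_pos"]-[.610,.059,0])).round(4),o["wrist_force"].round(1)); print("tool in oven\n",(O.T@M).round(3))
E
python3 st.py
```

```text
2.9 [-35.4  27.    4.8 141.6 112.4  24.4 -65. ]
rotvec to go [-3.8 -2.9  0.4]
oven pos [-0.1434 -0.0165  0.2304] [0.5 0.8 0.2]
tool in oven
 [[-0.848  0.03   0.53 ]
 [-0.006  0.998 -0.066]
 [-0.53  -0.059 -0.846]]
```

Request:
carry_out([
  [0, 0, 0, -3.8, -2.9, 0],
  [0, 0, 0, 0, 0, 0],
])

```text
clock: 3.15
eef_pos: [0.4662, 0.0727, 0.2304]
tcp_rot: [-179.6, 34.9, 167.7]
wrist_force: [-0.7, 0.1, 0.1]
finger_gap: 0.0001
gripper_force: 0.0
```

Request:
carry_out([
  [0.018, 0.0035, 0.026, 0, 0, 0],
  [0.018, 0.003, 0.026, 0, 0, 0],
  [0.018, 0.003, 0.026, 0, 0, 0],
  [0.018, 0.003, 0.026, 0, 0, 0],
  [0, 0, 0, 0, 0, 0],
])

```text
clock: 3.78
eef_pos: [0.4747, 0.0885, 0.1218]
tcp_rot: [-178.1, 33.7, 169.2]
wrist_force: [0.0, -0.2, -0.5]
finger_gap: -0.0003
gripper_force: 0.0
```

```bash
python3 st.py
```

```text
3.775 [  1.4  58.7 -64.3 146.4 106.6  81.4 -66.1]
rotvec to go [-0.9 -1.3  1.6]
oven pos [-0.1385 -0.001   0.1218] [ 0.  -0.2 -0.5]
tool in oven
 [[-0.831 -0.015  0.556]
 [-0.028  0.999 -0.015]
 [-0.555 -0.028 -0.831]]
```

Request:
carry_out([
  [-0.01, 0, 0.0065, 0, 0, 0],
  [-0.01, 0, 0.0065, 0, 0, 0],
  [-0.009, 0, 0.0065, 0, 0, 0],
  [0, 0, 0, -0.9, -1.3, 1.6],
  [0, 0, 0, 0, 0, 0],
])

```text
clock: 4.4
eef_pos: [0.5139, 0.081, 0.1338]
tcp_rot: [179.9, 36.5, 167.5]
wrist_force: [-0.1, -0.4, -0.3]
finger_gap: 0.0002
gripper_force: 0.0
```

```bash
python3 st.py
python3 - <<'E'
from h import *
p,d=camera("side"); cv2.imwrite("pics/s3.png",p)
E
```

```text
4.4 [  5.7  57.6 -63.2 143.  110.9  79.7 -61.5]
rotvec to go [0.2 1.5 0.1]
oven pos [-0.0985  0.0003  0.1338] [-0.1 -0.4 -0.3]
tool in oven
 [[-0.804 -0.004  0.595]
 [-0.002  1.     0.004]
 [-0.595  0.002 -0.804]]
```

View pics/s3.png

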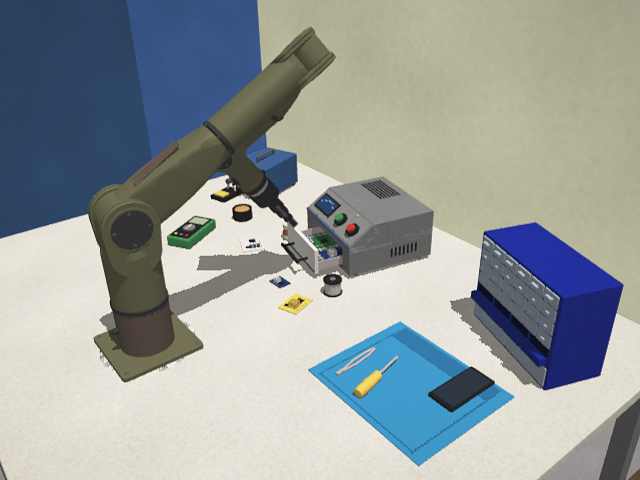

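The arm's elbow has swung out clear of everything, and the fingertips are just in front of the drawer panel at about (295,225). Next I back off a little and descend.

Request:
carry_out([
  [0.008, 0, -0.006, 0, 1.5, 0],
  [0.012, 0, 0.017, 0, 0, 0],
  [0.012, 0, 0.017, 0, 0, 0],
  [0.0115, 0, 0.0165, 0, 0, 0],
  [0, 0, 0, 0, 0, 0],
])

```text
clock: 5.08
eef_pos: [0.5023, 0.0848, 0.0684]
tcp_rot: [179.6, 34.6, 167.3]
wrist_force: [-0.8, -0.9, 0.4]
finger_gap: 0.0002
gripper_force: 0.0
```

```bash
python3 st.py
```

```text
5.075 [  3.4  67.2 -60.2 144.3 116.8  85.4 -66.6]
rotvec to go [ 0.4 -0.4 -0. ]
oven pos [-0.1108  0.0014  0.0684] [-0.8 -0.9  0.4]
tool in oven
 [[-0.824 -0.003  0.567]
 [ 0.     1.     0.007]
 [-0.567  0.006 -0.824]]
```

Request:
carry_out([
  [-0.0028, 0, -0.0041, 0, 0, 0],
  [-0.0025, 0, 0.0017, 0, 0, 0],
  [-0.0025, 0, 0.0017, 0, 0, 0],
  [-0.0025, 0, 0.0017, 0, 0, 0],
  [-0.0025, 0, 0.0017, 0, 0, 0],
])

```text
clock: 5.7
eef_pos: [0.5151, 0.0819, 0.0744]
tcp_rot: [179.5, 34.7, 167.1]
wrist_force: [-0.8, 0.2, 0.5]
finger_gap: -0.0
gripper_force: 0.0
```

Request:
carry_out([
  [-0.0025, 0, 0.0017, 0, 0, 0],
  [-0.0025, 0, 0.0017, 0, 0, 0],
  [-0.0025, 0, 0.0017, 0, 0, 0],
  [-0.0025, 0, 0.0017, 0, 0, 0],
  [-0.0025, 0, 0.0017, 0, 0, 0],
])

```text
clock: 6.32
eef_pos: [0.5294, 0.0788, 0.0743]
tcp_rot: [179.5, 34.7, 167.2]
wrist_force: [-3.5, 0.2, 0.6]
finger_gap: 0.0
gripper_force: 1.4
```

```bash
python3 st.py
```

```text
6.325 [  6.9  65.6 -59.9 140.3 117.7  81.2 -60.3]
rotvec to go [ 0.5 -0.3 -0.1]
oven pos [-0.083   0.0016  0.0743] [-3.5  0.2  0.6]
tool in oven
 [[-0.822 -0.003  0.569]
 [ 0.002  1.     0.008]
 [-0.569  0.008 -0.822]]
```

Request:
carry_out([
  [-0.0025, 0, 0.0017, 0, 0, 0],
  [-0.0025, 0, 0.0017, 0, 0, 0],
  [-0.0025, 0, 0.0017, 0, 0, 0],
  [-0.0025, 0, 0.0017, 0, 0, 0],
  [-0.0025, 0, 0.0017, 0, 0, 0],
])

```text
clock: 6.95
eef_pos: [0.5443, 0.0754, 0.0744]
tcp_rot: [179.5, 34.7, 167.2]
wrist_force: [-4.2, -0.9, -2.0]
finger_gap: -0.0
gripper_force: 1.4
```

Request:
carry_out([
  [-0.0025, 0, 0.0017, 0, 0, 0],
  [-0.0025, 0, 0.0017, 0, 0, 0],
  [-0.0025, 0, 0.0017, 0, 0, 0],
  [-0.0025, 0, 0.0017, 0, 0, 0],
  [-0.0025, 0, 0.0017, 0, 0, 0],
])

```text
clock: 7.58
eef_pos: [0.5592, 0.0721, 0.0746]
tcp_rot: [179.5, 34.7, 167.2]
wrist_force: [-1.6, 0.4, -1.6]
finger_gap: -0.0001
gripper_force: 1.4
```

Request:
carry_out([
  [-0.0025, 0, 0.0017, 0, 0, 0],
  [-0.0025, 0, 0.0017, 0, 0, 0],
  [-0.0025, 0, 0.0017, 0, 0, 0],
  [-0.0025, 0, 0.0017, 0, 0, 0],
  [-0.0016, 0, 0.0011, 0, 0, 0],
])

```text
clock: 8.2
eef_pos: [0.573, 0.069, 0.0749]
tcp_rot: [179.5, 34.7, 167.1]
wrist_force: [-2.2, -0.6, -1.5]
finger_gap: -0.0
gripper_force: 1.3
```

```bash
python3 st.py
```

```text
8.2 [ 11.1  64.6 -58.7 133.7 118.8  75.4 -51.6]
rotvec to go [ 0.4 -0.3 -0.1]
oven pos [-0.0383  0.0017  0.0749] [-2.2 -0.6 -1.5]
tool in oven
 [[-0.822 -0.002  0.57 ]
 [ 0.002  1.     0.008]
 [-0.57   0.008 -0.822]]
```

Request:
carry_out([
  [-0.0012, 0, 0.0009, 0, 0, 0],
  [-0.0012, 0, 0.0009, 0, 0, 0],
  [-0.0012, 0, 0.0009, 0, 0, 0],
  [-0.0012, 0, 0.0009, 0, 0, 0],
  [-0.0012, 0, 0.0009, 0, 0, 0],
])

```text
clock: 8.82
eef_pos: [0.5804, 0.0674, 0.0747]
tcp_rot: [179.5, 34.8, 167.1]
wrist_force: [-4.8, -1.4, 0.4]
finger_gap: -0.0002
gripper_force: 1.3
```

Request:
carry_out([
  [-0.0012, 0, 0.0009, 0, 0, 0],
  [-0.0012, 0, 0.0009, 0, 0, 0],
  [-0.0008, 0, 0.0006, 0, 0, 0],
  [-0.0008, 0, 0.0006, 0, 0, 0],
  [-0.0008, 0, 0.0006, 0, 0, 0],
])

```text
clock: 9.45
eef_pos: [0.5861, 0.0665, 0.0744]
tcp_rot: [179.4, 34.7, 167.2]
wrist_force: [-3.1, 0.1, 1.4]
finger_gap: -0.0007
gripper_force: 1.3
```

Request:
carry_out([
  [-0.0008, 0, 0.0006, 0, 0, 0],
  [-0.0008, 0, 0.0006, 0, 0, 0],
  [-0.0008, 0, 0.0006, 0, 0, 0],
])

```text
clock: 9.82
eef_pos: [0.589, 0.0658, 0.0743]
tcp_rot: [179.4, 34.7, 167.2]
wrist_force: [-2.4, -0.6, 2.6]
finger_gap: 0.0003
gripper_force: 1.3
```

Request:
carry_out([
  [-0.0008, 0, 0.0006, 0, 0, 0],
  [-0.0008, 0, 0.0006, 0, 0, 0],
  [-0.0008, 0, 0.0006, 0, 0, 0],
])

```text
clock: 10.2
eef_pos: [0.5919, 0.0652, 0.0741]
tcp_rot: [179.4, 34.7, 167.1]
wrist_force: [-2.7, 1.4, 1.4]
finger_gap: 0.0004
gripper_force: 1.3
```

Request:
carry_out([
  [-0.0008, 0, 0.0006, 0, 0, 0],
  [-0.0008, 0, 0.0006, 0, 0, 0],
  [-0.0008, 0, 0.0006, 0, 0, 0],
])

```text
clock: 10.58
eef_pos: [0.5948, 0.0645, 0.074]
tcp_rot: [179.4, 34.7, 167.2]
wrist_force: [-3.1, 1.0, 2.7]
finger_gap: 0.0002
gripper_force: 1.8
```

Request:
carry_out([
  [-0.0008, 0, 0.0006, 0, 0, 0],
  [-0.0008, 0, 0.0006, 0, 0, 0],
  [-0.0008, 0, 0.0006, 0, 0, 0],
])

```text
clock: 10.95
eef_pos: [0.595, 0.0645, 0.0736]
tcp_rot: [179.5, 34.5, 167.4]
wrist_force: [-13.6, 2.4, 8.9]
finger_gap: 0.0001
gripper_force: 6.8
```

```bash
python3 st.py
python3 - <<'E'
from h import *
p,d=camera("side"); cv2.imwrite("pics/s4.png",cv2.resize(p[180:300,275:440],None,fx=4,fy=4,interpolation=cv2.INTER_CUBIC))
E
```

```text
10.95 [ 12.8  64.4 -58.1 130.2 118.9  72.2 -47.2]
rotvec to go [ 0.6 -0.5  0. ]
oven pos [-0.0158  0.002   0.0736] [-13.6   2.4   8.9]
tool in oven
 [[-0.824 -0.006  0.566]
 [-0.001  1.     0.01 ]
 [-0.566  0.008 -0.824]]
```

View pics/s4.png

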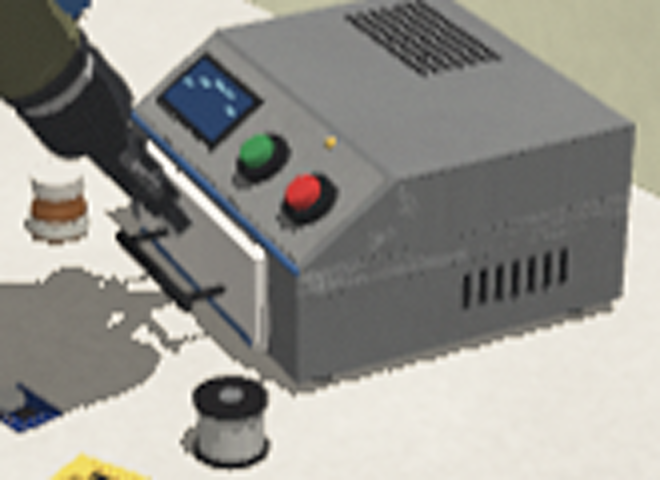

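Force jumped from 3 N to 13.6 N and the advance stopped. The picture shows the white panel flat against the oven face, with its edge at crop (262,250-345), so the drawer is shut. Next I withdraw and go above the green key.

Request:
carry_out([
  [0.008, 0, -0.0056, 0, 0, 0],
  [0, 0, -0.02, 0, 0, 0],
  [0, 0, -0.02, 0, 0, 0],
  [0, 0, -0.02, 0, 0, 0],
])

```text
clock: 11.5
eef_pos: [0.5544, 0.0731, 0.1247]
tcp_rot: [179.4, 34.8, 167.1]
wrist_force: [0.4, 0.5, 0.0]
finger_gap: 0.0
gripper_force: 0.0
```

Request:
carry_out([
  [-0.022, -0.0075, -0.004, 0, 0, 0],
  [-0.022, -0.0075, -0.004, 0, 0, 0],
  [-0.022, -0.0075, -0.004, 0, 0, 0],
  [-0.022, -0.0075, -0.003, 0, 0, 0],
  [0, 0, 0, 0.6, -0.5, 0],
])

```text
clock: 12.12
eef_pos: [0.6115, 0.0278, 0.1876]
tcp_rot: [-180.0, 35.5, 166.9]
wrist_force: [0.0, -0.4, -0.5]
finger_gap: -0.0
gripper_force: 0.0
```

```bash
cat >> st.py <<'E'
print("key minus tcp, tool axes",(M.T@(np.array([.632,.024,.143])-o["eef_pos"])).round(4))
E
python3 st.py
python3 - <<'E'
from h import *
for n,(x0,y0,x1,y1),f in(("side",(275,180,440,300),4),("top",(215,150,345,275),4)):
    p,d=camera(n); cv2.imwrite(f"pics/{n}5.png",cv2.resize(p[y0:y1,x0:x1],None,fx=f,fy=f,interpolation=cv2.INTER_CUBIC))
a,b=cv2.imread("pics/side5.png"),cv2.imread("pics/top5.png"); h=min(len(a),len(b)); cv2.imwrite("pics/both5.png",cv2.resize(np.hstack([a[:h],b[:h]]),None,fx=.67,fy=.67))
E
```

```text
12.125 [ 20.2  50.2 -62.4 126.7 106.4  62.1 -34. ]
rotvec to go [-0.3  0.5 -0.3]
oven pos [ 0.0083 -0.0301  0.1876] [ 0.  -0.4 -0.5]
tool in oven
 [[-0.814  0.008  0.58 ]
 [ 0.006  1.    -0.005]
 [-0.58  -0.001 -0.814]]
key minus tcp, tool axes [0.0089 0.001  0.0485]
```

View pics/both5.png

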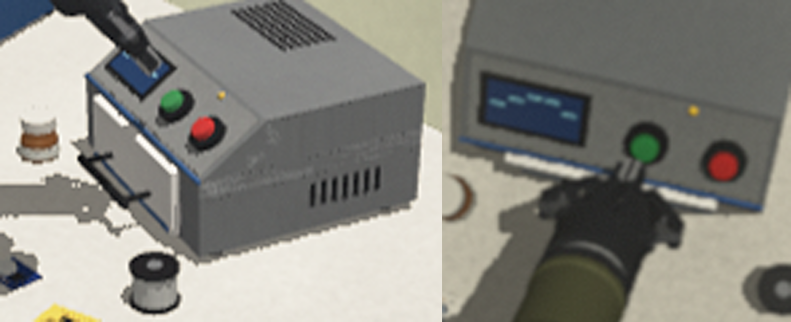

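Run:
```python
from h import *
o=monitor.get_obs(); c=calibration("top"); A=R.from_euler("xyz",c["attitude"],degrees=True).as_matrix()
P=np.array([o["eef_pos"],[.632,.024,.143]]); rv=cv2.Rodrigues(A.T)[0]; tv=-A.T@c["origin"]
q=cv2.projectPoints(P,rv,tv,c["camera_matrix"],c["dist"])[0].reshape(-1,2); print(q)
p,d=camera("top"); f=8; x=cv2.resize(p[180:240,250:340],None,fx=f,fy=f,interpolation=cv2.INTER_CUBIC)
for a,col in zip(q,((0,0,255),(255,0,255))): cv2.drawMarker(x,tuple(int(t) for t in (a-[250,180]+.5)*f),col,cv2.MARKER_CROSS,30,1)
cv2.imwrite("pics/t6.png",x)
```

```text
[[286.16801106 212.10270229]
 [290.23001853 204.76408291]]
```

View pics/t6.png

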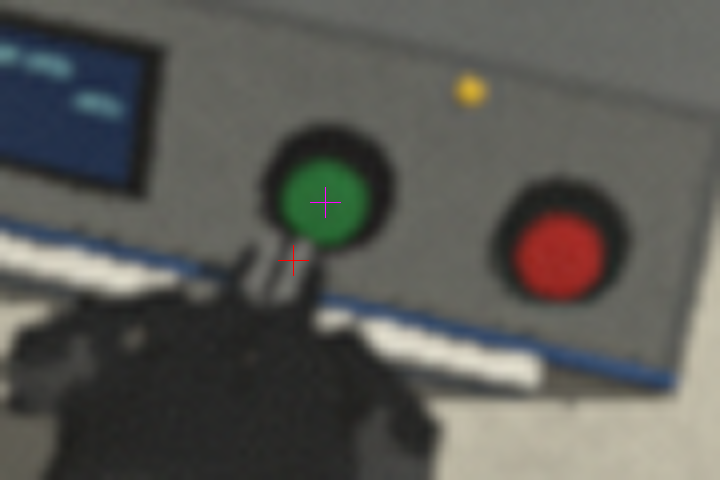

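Request:
carry_out([
  [0.009, -0.001, 0.01, 0, 0, 0],
  [0, 0, 0.01, 0, 0, 0],
  [0, 0, 0.01, 0, 0, 0],
  [0, 0, 0.008, 0, 0, 0],
  [0, 0, 0, 0, 0, 0],
])

```text
clock: 12.9
eef_pos: [0.6244, 0.0246, 0.1484]
tcp_rot: [-179.9, 35.2, 167.1]
wrist_force: [0.6, -0.0, 0.3]
finger_gap: 0.0001
gripper_force: 0.0
```

Request:
carry_out([
  [0, 0, 0.002, 0, 0, 0],
  [0, 0, 0.002, 0, 0, 0],
  [0, 0, 0.002, 0, 0, 0],
])

```text
clock: 13.28
eef_pos: [0.6278, 0.0242, 0.1445]
tcp_rot: [-179.9, 35.2, 167.2]
wrist_force: [-1.0, 0.1, 1.4]
finger_gap: -0.0003
gripper_force: 0.9
```

Request:
carry_out([
  [0, 0, 0.0015, 0, 0, 0],
  [0, 0, 0.0015, 0, 0, 0],
])

```text
clock: 13.52
eef_pos: [0.6295, 0.0239, 0.1421]
tcp_rot: [-180.0, 35.2, 167.2]
wrist_force: [-1.3, 0.3, 2.1]
finger_gap: -0.0003
gripper_force: 1.7
```

```bash
python3 st.py
```

```text
13.525 [ 19.6  56.  -59.9 125.3 112.2  63.6 -35.3]
rotvec to go [-0.1  0.2 -0.1]
oven pos [ 0.0267 -0.03    0.1421] [-1.3  0.3  2.1]
tool in oven
 [[-0.817  0.003  0.577]
 [ 0.002  1.    -0.002]
 [-0.577 -0.001 -0.817]]
key minus tcp, tool axes [-0.0025  0.0007  0.0007]
```

Request:
carry_out([
  [0, 0, 0.0015, 0, 0, 0],
  [0, 0, 0.001, 0, 0, 0],
])

```text
clock: 13.78
eef_pos: [0.6301, 0.0238, 0.1412]
tcp_rot: [-179.9, 35.3, 167.3]
wrist_force: [-14.0, -0.8, 19.6]
finger_gap: 0.0002
gripper_force: 11.6
```

Request:
carry_out([
  [0, 0, 0.001, 0, 0, 0],
  [0, 0, 0.001, 0, 0, 0],
])

```text
clock: 14.02
eef_pos: [0.6303, 0.0239, 0.1409]
tcp_rot: [-179.8, 35.4, 167.4]
wrist_force: [-22.1, -2.5, 31.8]
finger_gap: -0.0001
gripper_force: 19.3
```

The key has bottomed: it gave about 5 mm of spring travel, then a hard stop. Now I release it and back away.

Request:
carry_out([
  [0, 0, -0.004, 0, 0, 0],
  [0, 0, -0.006, 0, 0, 0],
  [0, 0, -0.015, 0, 0, 0],
  [0, 0, -0.025, 0, 0, 0],
  [0, 0, -0.03, 0, 0, 0],
])

```text
clock: 14.65
eef_pos: [0.586, 0.0337, 0.2039]
tcp_rot: [-179.9, 35.2, 167.1]
wrist_force: [-0.1, 0.4, -0.1]
finger_gap: 0.0004
gripper_force: 0.0
```

Request:
carry_out([
  [0, 0, -0.03, 0, 0, 0],
  [0, 0, -0.02, 0, 0, 0],
  [0, 0, 0, 0, 0, 0],
  [0, 0, 0, 0, 0, 0],
])

```text
clock: 15.15
eef_pos: [0.5589, 0.0396, 0.2439]
tcp_rot: [-179.9, 35.2, 167.1]
wrist_force: [-1.0, -1.4, -0.2]
finger_gap: -0.0004
gripper_force: 0.0
```

```bash
python3 st.py
python3 - <<'E'
from h import *
p,d=camera("side"); q,_=camera("top")
for nm,lo,hi in(("green",(50,120,40),(85,255,255)),("red",(0,150,80),(8,255,255))): 
    print(nm,[(n,a,c.round(1)) for n,im,b in(("side",p,(275,180,440,250)),("top",q,(215,180,345,235))) for a,c in blobs(im,lo,hi,b)[0]])
cv2.imwrite("pics/s7.png",np.hstack([cv2.resize(p[170:300,265:440],(525,390),interpolation=cv2.INTER_CUBIC),cv2.resize(q[160:290,210:300],(270,390),interpolation=cv2.INTER_CUBIC)]))
E
```

```text
15.15 [ 20.9  41.3 -66.9 131.1  97.9  60.2 -34.3]
rotvec to go [-0.2  0.2 -0.1]
oven pos [-0.0456 -0.0302  0.2439] [-1.  -1.4 -0.2]
tool in oven
 [[-0.817  0.004  0.576]
 [ 0.003  1.    -0.003]
 [-0.576 -0.001 -0.817]]
key minus tcp, tool axes [-0.0029  0.0013  0.1256]
green [('side', np.int32(45), array([338.7, 217.3])), ('top', np.int32(85), array([290.1, 204.7]))]
red [('side', np.int32(56), array([350.4, 227.5])), ('top', np.int32(89), array([319.4, 211.5]))]
```

View pics/s7.png

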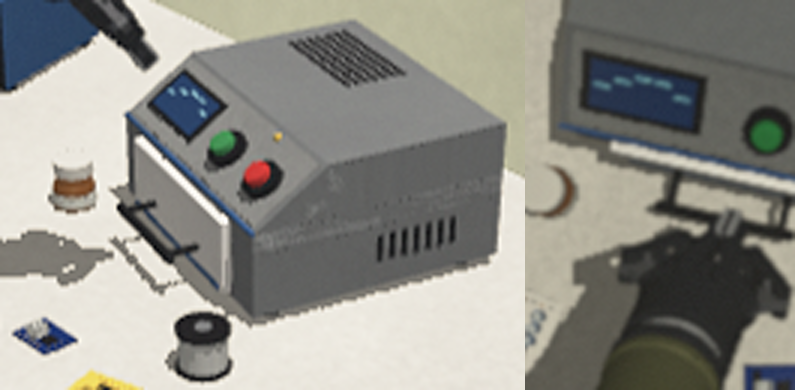

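The drawer is shut against the face, the green key is back at its original pixels, the red key hasn't moved, and the arm is clear.

```bash
python3 -c "from bench import close_job; print(close_job())"
```

```text
the job is handed in; nothing more can be done
None
```

I pushed the drawer shut until it hit its stop, then pressed the green start key to the bottom and it came back up. The red stop key and everything else stayed untouched, and the job was handed in at about 15 s. With the drawer shut, I couldn't see whether the boards stayed put.

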